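Set the desk throttle quadrant for a saved flight

TASK

The saved training flight resumes in the climb, so set the throttle quadrant on the desk to match it. With the thrust lever still back at idle, first fold the raised reverser (the small hinged lever on the thrust lever's head) forward and fully down onto its stop; then push the thrust lever forward until its white pointer stands inside the green climb band. Leave the speedbrake lever, the flap lever and the things on the desk as they are, and finish with your hand off the levers.

Things in the scene. Friction and masses are not known exactly. Their poses are not given: they have to be found in the camera images.
- quadrant: throttle quadrant, fixed to the desk: grey housing 200 (x) x 226 (y) x 130 mm high with a lighter arched top and three slots along x, 68 mm apart: speedbrake lever left (y +68 mm), thrust lever middle (y 0), flap lever right (y -68 mm). Origin: middle of its underside, on the desk; z up, x forward (away from the user), y left. All levers hinge about a line along its y, 30 mm above the origin
- thrust (a joint): angle of the thrust lever, rad: 0 = idle, rear stop, leaning 0.45 rad rearward (toward the quadrant's -x) of upright; grows as it is pushed forward; 1.0 = full, leaning 0.55 rad forward. 0.62 = pointer on the centre of the green band (leaning 0.17 rad forward), 0.54 and 0.70 = the band's edges. Stays where it is left; about 3 N at the grip moves it
- thrust_grip (a point): centre of the thrust lever's white cross grip, a round bar 30 mm in diameter, 40 mm long, along the quadrant's y, 165 mm from the hinge line (180 to 195 mm above the desk). Lever axes: z up the stem, x forward, y left. Below it a neck 24 x 14 mm and a stem 16 x 7 mm; a thin white pointer 66 mm wide crosses the stem just above the arched top
- climb_mark (a point): centre of the green climb band on the arched top (radius 100 mm about the hinge line), in the middle slot; the band is painted on both sides of the slot, 16 mm wide along the arc and 32 mm long each side. White ticks every 0.2 rad from idle mark the rest of the scale
- reverser (a joint): angle of the reverser on the thrust lever's head, rad: 0 = folded fully forward and down, on its stop, pointing forward and 0.60 rad below the perpendicular to the thrust lever; grows as it is raised; 1.6 = fully raised. In the world its arm points (0.45 - thrust - 0.60 + reverser) rad above the horizontal, toward forward. Stays where it is left; light friction, under 1 N at its bar
- reverser_bar (a point): centre of the reverser's orange cross bar, 15 mm in diameter and 38 mm long along the quadrant's y, at the end of two thin aluminium arms, 65 mm from the reverser's hinge; stands up to 270 mm above the desk when raised
- reverser_hinge (a point): hinge of the reverser, parallel to the quadrant's y, on the forward upper side of the thrust lever's head: 18 mm forward and 10 mm up the stem from thrust_grip in the lever's axes
- speedbrake_knob (a point): centre of the speedbrake lever's black knob (16 x 26 x 24 mm), 148 mm from the hinge line, in the left slot; anywhere along its slot; not to be moved
- flap_knob (a point): centre of the flap lever's black flat knob (50 x 24 x 14 mm), 146 mm from the hinge line, in the right slot; anywhere along its slot; not to be moved
- piggy_bank: red piggy bank, loose, 118 mm long, 92 mm wide, 110 mm high, beside the quadrant; origin: middle of its underside, on the desk
- pen_pot: black pen pot with pens, loose, 76 mm in diameter, 100 mm high, pens up to 160 mm; origin: middle of its underside, on the desk
- mouse: grey computer mouse, loose, 118 x 64 x 36 mm; origin: middle of its underside, on the desk

How it is judged:
By the outcome, as a careful person would: the job done as asked, in the order asked, and still so for the second after the job is handed in, with the robot touching nothing.
It also fails if it takes over 45 s, if anything falls off the work surface, if the arm or the gripper's body presses on something with over 40 N, if the wrist force passes 120 N, or if a joint passes its speed limit or range.

ROBOT

A 7-joint arm with a two-finger parallel gripper is mounted at the origin on the work surface. World frame = base frame: x ahead of the robot, y to its left, z up, the work surface at z = 0. Lengths are in m, angles in rad, forces in N, time in s.
With the tool pointing down it reaches from about 0.4 to 0.9 m from the base axis. Payload 5.5 kg.
Tool frame: the origin (TCP) lies on the centre line of the jaws, within the pads' length; the fingertips stand 25 mm ahead of it and the grasp point (between the pads) lies 6 mm ahead of it; z points along the fingers, y is the line along which they close (so a half turn about z gives the same grasp; the last joint's range is limited). The gripper opens to 92 mm and grips with 3 to 60 N. Pads are 19 mm wide; open, the fingers measure 130 mm over their backs; the gripper's body (75 mm by 190 mm) begins 47 mm behind the grasp point.
Start: joints at [-0.902, 0.501, -0.427, 1.55, 0.221, 1.138, -0.21], TCP at [0.257, 0.597, 0.252] pointing down, gripper open.
Joint ranges: [-2.88, 2.88], [-0.31, 2.03], [-1.54, 1.56], [0.2, 2.42], [-1.41, 4.55], [0.19, 2.02], [-2.57, 2.57]. Speed limits (rad/s): [2.57, 2.57, 3.14, 3.14, 3.14, 3.14, 3.14].

INTERFACE

Orientations are given as a 3x3 rotation matrix whose columns are the frame's x, y, z axes.
In Python, from workcell import telemetry, eyes, job gives the robot as it stands. The module is installed in compiled form; this text tells all that it offers.
- The arm moves only by the tool arm_command, never from a script. Its arguments are lists of equal length, an entry for each row: "travel": the shift along the tool's x, y, z normalised to -1 to 1, where 1 is 0.5 m, a list of three; "turn": the turn, a rotation vector about the tool's x, y, z normalised to -1 to 1, where 1 is 5 degrees, a list of three; "claw": the opening, from -1 (shut) to 1 (fully open). A call has 1 to 10 rows; each row shifts and turns the commanded pose from where the row before left it, along the tool's axes as they then stand; what a row does not reach is not made up. A row lasts 1/10 s, in which the tool goes at most 50 mm and 8.59 degrees, less where a joint would pass 70% of its speed; a pose out of reach is approached as far as the arm can. A call with a number of a shift or a turn outside -1 to 1 is refused whole. A call with a gripper value outside its range is refused whole. The fingers move at their own pace and stop on an object; the grip force is fixed at half the most. Time passes only in rows, so rows that do not move let the fingers close. It gives the time, the measured TCP pose, the force, the opening and the grip force at its end, in the units of the state.
- telemetry.sense(): the state, without advancing time (a new reading comes with each control period).
- eyes.snapshot(name): name is "scene" or "top" or "wrist"; returns a dict with "color" (400x640x3 uint8, red, green, blue), "mtx" (3x3 intrinsics, pixels), "extrinsics" (4x4, takes a point from camera to world coordinates). Camera axes: x right, y down, z forward; pixel columns grow to the right and rows downward; lengths in m; the calibration is good to about 2 mm. The wrist camera is an equidistant fisheye: a pixel r from the principal point sees the ray r / f radians off the axis. A picture is of the moment at which its call begins. There is no depth.
- job.job_done(): hands the job in; it is judged then, once.
The state is a dict: "time_s": time; "joint_pos": joint angles; "joint_velocities": joint speeds; "tau": joint torques, N m; "position": TCP position; "orientation": TCP orientation; "contact_force": force on the tool from outside, world axes, zero at the start; "ft_torque": the same for the moment, N m; "width": finger opening in m; "finger_force": force on a finger pad.
Only numpy, scipy, OpenCV 4.12 (cv2) and the standard library are available. Lean on these libraries where they do the work, as an engineer would, in place of code of your own. Each camera call takes 0.05 s, during which the arm holds its last target. There are 200 camera calls.

## Working session

There is one attempt and no reset: what is moved stays moved. The work goes in short steps, Python scripts to look and compute and a tool call to move; the robot and the scene stay as the last step left them, time stands still between calls to the robot, and variables do not carry over. Pictures are saved under pics/ and viewed, at most 10 in all, crops included, and the job is handed in when it is done.

Besides the shell and the picture viewer there is one more tool, called after "Request:" by a JSON object that holds its "name" and its "arguments", one argument or row to a line. arm_command: Moves the arm, as the interface text tells. Its arguments: {"type":"object","properties":{"travel":{"type":"array","items":{"type":"array","items":{"type":"number"}}},"turn":{"type":"array","items":{"type":"array","items":{"type":"number"}}},"claw":{"type":"array","items":{"type":"number"}}},"required":["travel","turn","claw"]}

```bash
mkdir -p pics && python3 - <<'E'
from workcell import telemetry, eyes
import cv2, numpy as np, pickle
s=telemetry.sense()
print(s['time_s'],s['position'],np.round(s['orientation'],3),s['width'])
d={}
for n in('scene','top'):
    o=eyes.snapshot(n); d[n]=o
    cv2.imwrite(f'pics/{n}0.png',o['color'][:,:,::-1]); print(n,o['mtx'].round(1).tolist(),o['extrinsics'].round(3).tolist())
pickle.dump(d,open('p0.pkl','wb'))
E
```

```text
0.0 [0.25636524 0.59658964 0.2506647 ] [[-0.919  0.395 -0.001]
 [ 0.395  0.919 -0.002]
 [ 0.    -0.002 -1.   ]] 0.09191480345859594
scene [[363.3, 0.0, 318.0], [0.0, 363.3, 204.2], [0.0, 0.0, 1.0]] [[0.54, 0.444, -0.715, 1.3], [0.841, -0.293, 0.454, -0.401], [-0.008, -0.847, -0.532, 0.666], [0.0, 0.0, 0.0, 1.0]]
top [[515.4, 0.0, 314.5], [0.0, 515.4, 197.7], [0.0, 0.0, 1.0]] [[-0.002, -0.977, 0.213, 0.318], [-1.0, 0.002, 0.001, 0.017], [-0.001, -0.213, -0.977, 1.38], [0.0, 0.0, 0.0, 1.0]]
```

View pics/scene0.png

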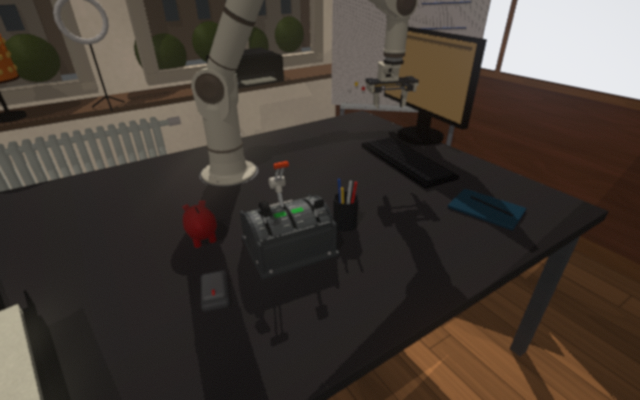

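View pics/top0.png

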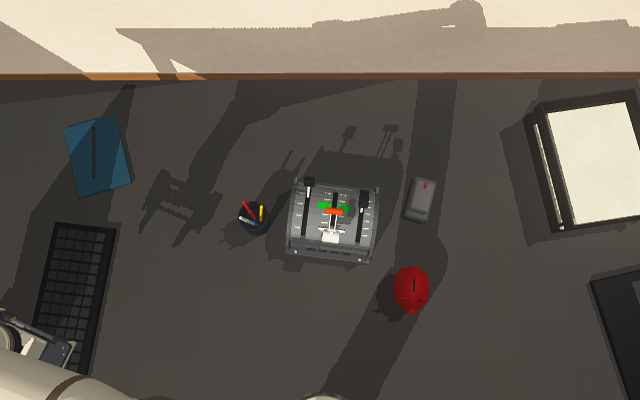

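The top view shows the quadrant around (332,220), the orange bar at (334,211), the grip at (330,237), the pen pot to the left and the mouse and pig to the right. I'll zoom in to get exact pixels.

```bash
python3 - <<'E'
import pickle,cv2,numpy as np
d=pickle.load(open('p0.pkl','rb'))
t=d['top']['color'][165:275,270:400]; s=d['scene']['color'][150:280,230:370]
a=cv2.resize(t,None,fx=6,fy=6,interpolation=cv2.INTER_CUBIC)[:600,:780]
cv2.imwrite('pics/t1.png',cv2.convertScaleAbs(a,alpha=1.5)[:,:,::-1])
a=cv2.resize(s,None,fx=4.5,fy=4.5,interpolation=cv2.INTER_CUBIC)
cv2.imwrite('pics/s1.png',cv2.convertScaleAbs(a,alpha=1.8)[:,:,::-1][:600])
E
```

```text
(no output)
```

View pics/t1.png

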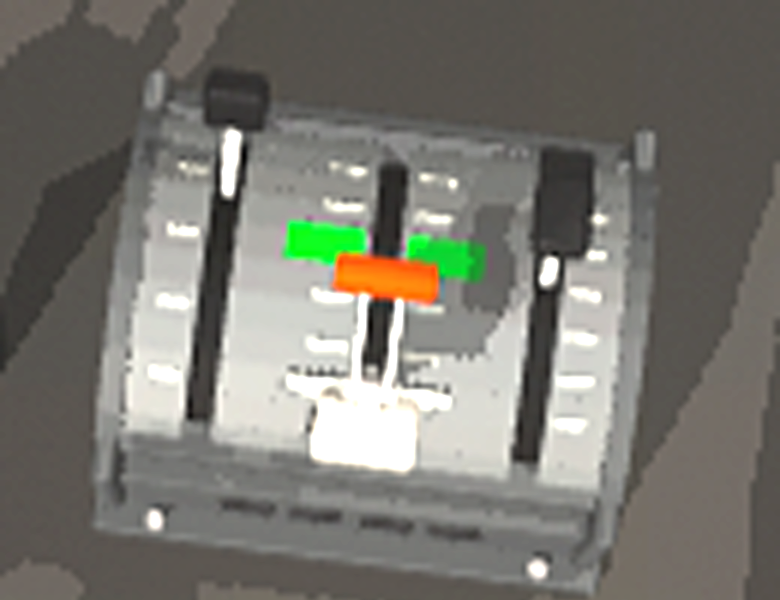

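View pics/s1.png

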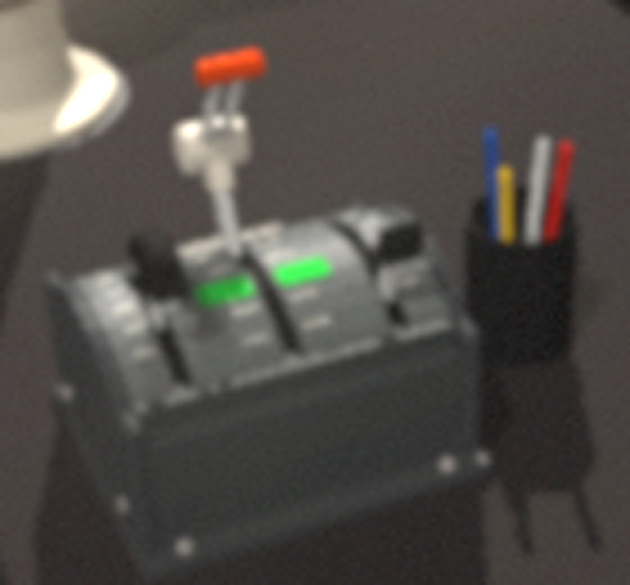

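```bash
cat > fit.py <<'E'
import numpy as np,cv2
from scipy.optimize import least_squares
def proj(o,P):
    E=np.linalg.inv(o['extrinsics']); p=(E[:3,:3]@np.atleast_2d(P).T+E[:3,3:]).T@np.array(o['mtx']).T
    return p[:,:2]/p[:,2:]
def green(c):
    h=c.astype(int); return ((h[...,1]>1.7*h[...,0])&(h[...,1]>1.7*h[...,2])&(h[...,1]>90))
def orange(c):
    h=c.astype(int); return ((h[...,0]>150)&(h[...,0]>2*h[...,1])&(h[...,1]>1.25*h[...,2]))
def blobs(m,box,n):
    q=np.zeros_like(m); x0,y0,x1,y1=box; q[y0:y1,x0:x1]=m[y0:y1,x0:x1]
    k,l,st,ce=cv2.connectedComponentsWithStats(q.astype(np.uint8))
    i=1+np.argsort(-st[1:,4])[:n]; return ce[i[np.argsort(ce[i,0])]],st[i,4]
def geom(q):  # x,y,yaw -> local to world
    c,s=np.cos(q[2]),np.sin(q[2]); R=np.array([[c,-s,0],[s,c,0],[0,0,1]])
    return lambda p:(R@np.atleast_2d(p).T).T+[q[0],q[1],0]
def lever(thr,rev):
    a=.45-thr; up=np.array([-np.sin(a),0,np.cos(a)]); fw=np.array([np.cos(a),0,np.sin(a)])
    g=np.array([0,0,.03])+.165*up; h=g+.018*fw+.010*up; b=a-.6+rev
    return g,h,h+.065*np.array([np.cos(b),0,np.sin(b)])
E
python3 - <<'E'
from fit import *; import pickle
d=pickle.load(open('p0.pkl','rb')); T,S=d['top'],d['scene']
gt=blobs(green(T['color']),(270,165,400,275),2); gs=blobs(green(S['color']),(230,150,370,280),2)
ot=blobs(orange(T['color']),(270,165,400,275),1); os_=blobs(orange(S['color']),(230,150,370,280),1)
print(gt,gs,ot,os_)
mt=gt[0].mean(0); ms=gs[0].mean(0)
gd=gt[0][0]-gt[0][1]
cm=[.1*np.sin(.17),0,.03+.1*np.cos(.17)]
gripT=[(364/6)+270,436/6+165]; gripS=[212/4.5+230,143/4.5+150]
# housing front/back screws not used
def res(q):
    W=geom(q); g,h,b=lever(q[4],q[3])
    y=.025
    L=np.array(cm)+[0,y,0];R=np.array(cm)-[0,y,0]
    pl=proj(T,W([L,R])); pdir=pl[0]-pl[1]
    ang=np.cross(pdir,gd)/np.linalg.norm(pdir)/np.linalg.norm(gd)
    return np.r_[(proj(T,W(cm))[0]-mt),(proj(S,W(cm))[0]-ms),(proj(T,W(b))[0]-ot[0][0]),(proj(S,W(b))[0]-os_[0][0]),.5*(proj(T,W(g))[0]-gripT),.5*(proj(S,W(g))[0]-gripS),ang*30]
r=least_squares(res,[.5,0,-.14,1.5,0]); print(r.x.round(4),r.fun.round(2))
g,h,b=lever(r.x[4],r.x[3]); W=geom(r.x); print('mark,g,h,b',W([cm,g,h,b]).round(4))
E
```

```text
(array([[323.23611111, 204.73611111],
       [344.41176471, 207.20588235]]), array([72, 68], dtype=int32)) (array([[282.55, 214.  ],
       [296.5 , 210.  ]]), array([46, 20], dtype=int32)) (array([[334.13084112, 210.89719626]]), array([107], dtype=int32)) (array([[279., 163.]]), array([1], dtype=int32))
[ 0.5524 -0.0283 -0.1102  1.3017  0.0499] [ 0.14  0.06 -0.73  0.15  0.11  0.98  1.48  0.47  0.32 -1.17 -0.24  0.01
  0.31]
mark,g,h,b [[ 0.5692 -0.0301  0.1286]
 [ 0.4885 -0.0212  0.182 ]
 [ 0.5011 -0.0226  0.1982]
 [ 0.5303 -0.0258  0.2562]]<stdin>:16: DeprecationWarning: Arrays of 2-dimensional vectors are deprecated. Use arrays of 3-dimensional vectors instead. (deprecated in NumPy 2.0)
```

```bash
python3 - <<'E'
from fit import *; import pickle
d=pickle.load(open('p0.pkl','rb')); T,S=d['top'],d['scene']
t=lambda x,y:np.array([x/6+270-.4,y/6+165-.4]); s=lambda x,y:np.array([x/4.5+230-.4,y/4.5+150-.4])
cm=[.1*np.sin(.17),0,.03+.1*np.cos(.17)]
sl=[-.0435,-.068,.12] 
def res(q,thr=0):
    W=geom(q); g,h,b=lever(thr,q[3]); X=q[4];Z=.03+np.sqrt(.01-X*X)
    return np.r_[proj(T,W(cm))[0]-t(386,249),proj(S,W(cm))[0]-s(264.5,280.5),proj(T,W(b))[0]-[334.13,210.9],proj(S,W(b))[0]-s(231,66),
     .5*(proj(T,W(g))[0]-t(364,436)),.5*(proj(S,W(g))[0]-s(212,143)),
     proj(T,W([X,.068,Z]))[0]-t(200,418),proj(T,W([X,-.068,Z]))[0]-t(525,460)]
for thr in (0,.03):
  r=least_squares(res,[.5,0,-.14,1.5,-.06],args=(thr,)); print(r.x.round(4),r.cost,r.fun.round(2))
  W=geom(r.x); print(W([cm,*lever(thr,r.x[3])]).round(4))
E
```

```text
[ 0.5541 -0.0284 -0.1343  1.1333 -0.0618] 2.941819834285354 [ 0.23 -0.74  0.56  0.56 -0.29  1.46 -0.04  1.5  -0.01  0.3  -0.07  0.23
 -0.12 -0.09  0.07  0.09]
[[ 0.5709 -0.0306  0.1286]
 [ 0.483  -0.0188  0.1786]
 [ 0.4948 -0.0204  0.1954]
 [ 0.5305 -0.0252  0.2495]]
[ 0.5523 -0.0282 -0.133   1.1976 -0.0602] 0.6256202805692377 [ 0.14 -0.03  0.31  0.23 -0.14  0.65  0.04  0.68  0.1  -0.32  0.05  0.12
 -0.11 -0.05  0.15  0.06]
[[ 0.5691 -0.0304  0.1286]
 [ 0.4857 -0.0192  0.1807]
 [ 0.4979 -0.0209  0.1971]
 [ 0.5318 -0.0254  0.2524]]
```

Request:
{"name": "arm_command", "arguments": {
  "travel": [
    [0,0,-0.04],
    [0,0,-0.04],
    [0,0,-0.04],
    [0,0,-0.04],
    [0,0,0]
  ],
  "turn": [
    [0,0,-0.78],
    [0,0,-0.78],
    [0,0,-0.78],
    [0,0,-0.78],
    [0,0,0]
  ],
  "claw": [-1,-1,-1,-1,-1]
}}

```text
time_s: 0.6
position: [0.2568, 0.5985, 0.3345]
orientation: [[-0.991, 0.132, 0.002], [0.132, 0.991, 0.004], [-0.001, 0.004, -1.0]]
contact_force: [0.7, 1.7, -0.5]
width: 0.0561
finger_force: 0.0
```

```bash
cat > d.py <<'E'
import sys,numpy as np
from scipy.spatial.transform import Rotation as Ro
from workcell import telemetry
# usage: local x, local y, TIP z, rows -> total and per-row travel units
x,y,z,n=map(float,sys.argv[1:5]); c,s=np.cos(-.134),np.sin(-.134)
W=np.array([.5532+c*x-s*y,-.0283+s*x+c*y,z+.025])
t=telemetry.sense(); R=np.array(t['orientation']); p=np.array(t['position'])
Rd=np.array([[-c,-s,0],[-s,c,0],[0,0,-1]])
L=np.array([[c,s],[-s,c]])@(p[:2]-[.5532,-.0283])
print('local now',L.round(4),'tip',round(p[2]-.025,4),'F',np.round(t['contact_force'],2),'t',t['time_s'],'w',t['width'])
print('per row',(R.T@(W-p)/.5/n).round(4),'turn total',(np.degrees(Ro.from_matrix(R.T@Rd).as_rotvec())/5).round(3))
E
python3 d.py -.07 0 .305 16
```

```text
local now [-0.3774  0.5816] tip 0.3095 F [ 0.73  1.74 -0.45] t 0.6 w 0.05613884692843077
per row [-0.0383 -0.0728  0.0003] turn total [0.051 0.011 0.016]
```

Request:
{"name": "arm_command", "arguments": {
  "travel": [
    [-0.038,-0.073,0],
    [-0.038,-0.073,0],
    [-0.038,-0.073,0],
    [-0.038,-0.073,0],
    [-0.038,-0.073,0],
    [-0.038,-0.073,0],
    [-0.038,-0.073,0],
    [-0.038,-0.073,0],
    [-0.038,-0.073,0],
    [-0.038,-0.073,0]
  ],
  "turn": [
    [0,0,0],
    [0,0,0],
    [0,0,0],
    [0,0,0],
    [0,0,0],
    [0,0,0],
    [0,0,0],
    [0,0,0],
    [0,0,0],
    [0,0,0]
  ],
  "claw": [-1,-1,-1,-1,-1,-1,-1,-1,-1,-1]
}}

```text
time_s: 1.6
position: [0.3961, 0.2081, 0.3307]
orientation: [[-0.991, 0.135, -0.001], [0.135, 0.991, -0.001], [0.001, -0.001, -1.0]]
contact_force: [1.1, 0.6, -0.2]
width: 0.0005
finger_force: 0.0
```

```bash
python3 d.py -.07 0 .305 7
```

```text
local now [-0.1873  0.2133] tip 0.3057 F [ 1.13  0.59 -0.16] t 1.6 w 0.0005411813908058252
per row [-0.0336 -0.0609  0.0002] turn total [-0.008 -0.012 -0.016]
```

Request:
{"name": "arm_command", "arguments": {
  "travel": [
    [-0.038,-0.06,0],
    [-0.038,-0.06,0],
    [-0.036,-0.06,0],
    [-0.033,-0.06,0],
    [-0.03,-0.06,0],
    [-0.02,-0.05,0],
    [0,0,0],
    [0,0,0]
  ],
  "turn": [
    [0,0,0],
    [0,0,0],
    [0,0,0],
    [0,0,0],
    [0,0,0],
    [0,0,0],
    [0,0,0],
    [0,0,0]
  ],
  "claw": [-1,-1,-1,-1,-1,-1,-1,-1]
}}

```text
time_s: 2.4
position: [0.469, 0.0235, 0.3306]
orientation: [[-0.991, 0.136, -0.002], [0.136, 0.991, 0.0], [0.002, 0.0, -1.0]]
contact_force: [-0.1, 0.7, 0.5]
width: 0.0004
finger_force: 0.0
```

```bash
python3 d.py -.07 0 .24 4; python3 - <<'E'
from workcell import eyes
import cv2,numpy as np
a=cv2.resize(eyes.snapshot('scene')['color'][110:280,210:370],None,fx=3.5,fy=3.5,interpolation=3)
b=cv2.resize(eyes.snapshot('wrist')['color'],None,fx=.9,fy=.9)
cv2.imwrite('pics/s2.png',cv2.convertScaleAbs(a,alpha=1.7)[:,:,::-1])
E
```

```text
local now [-0.0903  0.04  ] tip 0.3056 F [-0.05  0.65  0.47] t 2.4 w 0.0004164459922541082
per row [-0.0103 -0.02    0.0328] turn total [ 0.001 -0.022 -0.025]
```

View pics/s2.png

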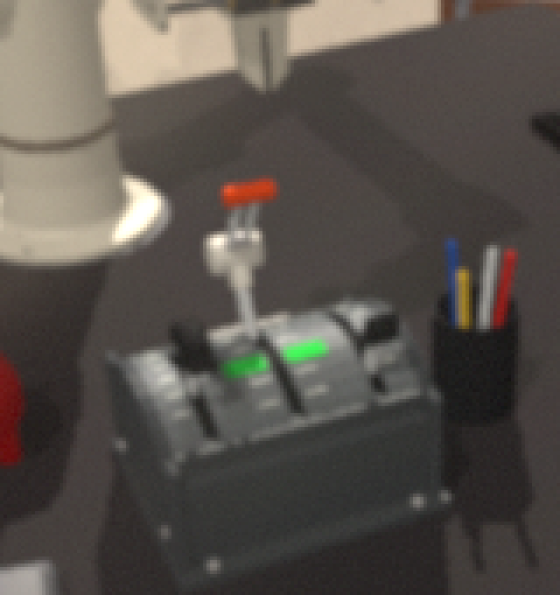

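The closed fingers (tip at 268,92) hang above and behind the bar (248,190), still about 40 mm to its left. I'll centre them and then lower.

Request:
{"name": "arm_command", "arguments": {
  "travel": [
    [-0.02,-0.04,0],
    [-0.02,-0.04,0],
    [0,0,0.033],
    [0,0,0.033],
    [0,0,0.033],
    [0,0,0.033],
    [0,0,0],
    [0,0,0]
  ],
  "turn": [
    [0,0,0],
    [0,0,0],
    [0,0,0],
    [0,0,0],
    [0,0,0],
    [0,0,0],
    [0,0,0],
    [0,0,0]
  ],
  "claw": [-1,-1,-1,-1,-1,-1,-1,-1]
}}

```text
time_s: 3.3
position: [0.484, -0.0175, 0.2658]
orientation: [[-0.991, 0.132, -0.001], [0.132, 0.991, 0.0], [0.001, 0.0, -1.0]]
contact_force: [0.6, 0.3, 0.9]
width: 0.0004
finger_force: 0.0
```

```bash
python3 d.py -.02 0 .242 8
```

```text
local now [-0.0701  0.0014] tip 0.2408 F [0.56 0.26 0.94] t 3.3 w 0.0003877983281269871
per row [-0.0125 -0.0004 -0.0003] turn total [ 0.002 -0.008  0.023]
```

Request:
{"name": "arm_command", "arguments": {
  "travel": [
    [-0.012,0,0],
    [-0.012,0,0],
    [-0.012,0,0],
    [-0.012,0,0],
    [-0.012,0,0],
    [-0.012,0,0],
    [-0.012,0,0],
    [-0.012,0,0],
    [-0.012,0,0],
    [-0.012,0,0]
  ],
  "turn": [
    [0,0,0],
    [0,0,0],
    [0,0,0],
    [0,0,0],
    [0,0,0],
    [0,0,0],
    [0,0,0],
    [0,0,0],
    [0,0,0],
    [0,0,0]
  ],
  "claw": [-1,-1,-1,-1,-1,-1,-1,-1,-1,-1]
}}

```text
time_s: 4.3
position: [0.5443, -0.0265, 0.2658]
orientation: [[-0.991, 0.133, 0.001], [0.133, 0.991, 0.0], [-0.001, 0.0, -1.0]]
contact_force: [-0.2, 0.2, 0.9]
width: -0.0001
finger_force: 0.1
```

```bash
python3 d.py 0.0 0 .2 8; python3 - <<'E'
from workcell import eyes
import cv2,numpy as np
a=cv2.resize(eyes.snapshot('scene')['color'][110:280,210:370],None,fx=3.5,fy=3.5,interpolation=3)
cv2.imwrite('pics/s3.png',cv2.convertScaleAbs(a,alpha=1.7)[:,:,::-1])
E
```

```text
local now [-0.009   0.0006] tip 0.2408 F [-0.2   0.18  0.85] t 4.3 w -9.254058470941381e-05
per row [-0.0023 -0.0002  0.0102] turn total [0.002 0.006 0.007]
```

View pics/s3.png

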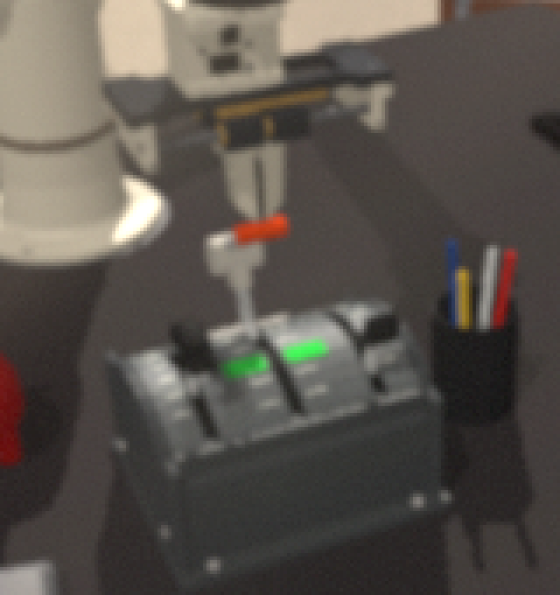

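The bar (262,229) is tipping forward under the fingertips and the thrust lever hasn't moved. Now I'll press down.

Request:
{"name": "arm_command", "arguments": {
  "travel": [
    [-0.003,0,0.01],
    [-0.003,0,0.01],
    [-0.003,0,0.01],
    [-0.003,0,0.01],
    [-0.003,0,0.01],
    [-0.003,0,0.01],
    [-0.002,0,0.01],
    [0,0,0.01],
    [0,0,0.006],
    [0,0,0]
  ],
  "turn": [
    [0,0,0],
    [0,0,0],
    [0,0,0],
    [0,0,0],
    [0,0,0],
    [0,0,0],
    [0,0,0],
    [0,0,0],
    [0,0,0],
    [0,0,0]
  ],
  "claw": [-1,-1,-1,-1,-1,-1,-1,-1,-1,-1]
}}

```text
time_s: 5.35
position: [0.5531, -0.0278, 0.2221]
orientation: [[-0.991, 0.133, -0.001], [0.133, 0.991, 0.0], [0.001, -0.0, -1.0]]
contact_force: [0.3, -0.6, 0.5]
width: 0.0003
finger_force: 0.0
```

```bash
python3 d.py 0.0 0 .19 4
```

```text
local now [-0.0001  0.0004] tip 0.1971 F [ 0.32 -0.61  0.53] t 5.35 w 0.000339343780526422
per row [-0.0001 -0.0002  0.0036] turn total [-0.001 -0.011  0.006]
```

Request:
{"name": "arm_command", "arguments": {
  "travel": [
    [0,0,0.003],
    [0,0,0.003],
    [0,0,0.003],
    [0,0,0]
  ],
  "turn": [
    [0,0,0],
    [0,0,0],
    [0,0,0],
    [0,0,0]
  ],
  "claw": [-1,-1,-1,-1]
}}

```text
time_s: 5.75
position: [0.5536, -0.028, 0.2183]
orientation: [[-0.991, 0.133, 0.0], [0.133, 0.991, -0.0], [-0.0, -0.0, -1.0]]
contact_force: [0.4, -0.5, 1.5]
width: 0.0007
finger_force: 0.5
```

Request:
{"name": "arm_command", "arguments": {
  "travel": [
    [0,0,0.002],
    [0,0,0.002],
    [0,0,0]
  ],
  "turn": [
    [0,0,0],
    [0,0,0],
    [0,0,0]
  ],
  "claw": [-1,-1,-1]
}}

```text
time_s: 6.05
position: [0.554, -0.028, 0.2175]
orientation: [[-0.991, 0.133, 0.001], [0.133, 0.991, -0.0], [-0.001, -0.0, -1.0]]
contact_force: [-2.8, -1.0, 8.5]
width: 0.0005
finger_force: 4.0
```

Request:
{"name": "arm_command", "arguments": {
  "travel": [
    [0,0,-0.02],
    [0,0,-0.04],
    [0,0,-0.03],
    [0.06,0,0],
    [0.06,0,0],
    [0.06,0,0],
    [0.055,0,0],
    [0,0,0],
    [0,0,0]
  ],
  "turn": [
    [0,0,0],
    [0,0,0],
    [0,0,0],
    [0,0,0],
    [0,0,0],
    [0,0,0],
    [0,0,0],
    [0,0,0],
    [0,0,0]
  ],
  "claw": [-1,-1,-1,-1,-1,-1,-1,-1,-1]
}}

```text
time_s: 6.95
position: [0.4372, -0.0121, 0.2619]
orientation: [[-0.991, 0.133, 0.002], [0.133, 0.991, 0.0], [-0.002, 0.0, -1.0]]
contact_force: [0.5, -0.6, 0.7]
width: 0.0004
finger_force: 0.0
```

```bash
python3 d.py -.115 0 .168 5; python3 - <<'E'
from workcell import eyes
from fit import *
import pickle
o=eyes.snapshot('scene'); T=eyes.snapshot('top'); pickle.dump({'scene':o,'top':T},open('p1.pkl','wb'))
a=cv2.resize(o['color'][130:280,220:370],None,fx=3,fy=3,interpolation=3)
b=cv2.resize(T['color'][165:265,275:390],None,fx=3,fy=4.5,interpolation=3)
b=b[:450]
cv2.imwrite('pics/s4.png',cv2.convertScaleAbs(np.hstack([a,b]),alpha=1.7)[:,:,::-1])
E
```

```text
local now [-0.1171  0.0005] tip 0.2369 F [ 0.54 -0.61  0.66] t 6.95 w 0.00037093820793824607
per row [-0.0008 -0.0002  0.0275] turn total [0.003 0.017 0.009]
```

View pics/s4.png

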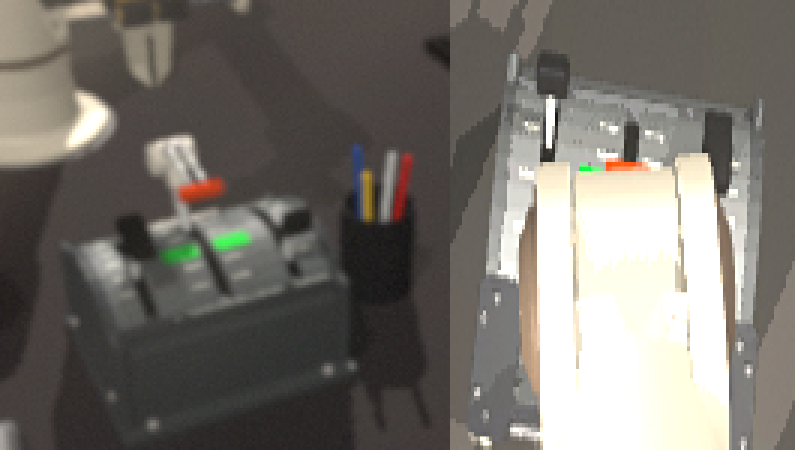

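The reverser is folded forward (bar at 201,190 in the left panel). I'll compare that with the prediction for rev = 0.

```bash
python3 - <<'E'
from fit import *; import pickle
S=pickle.load(open('p1.pkl','rb'))['scene']; c=S['color'].astype(int)
m=(c[...,0]>90)&(c[...,0]>1.8*c[...,2])&(c[...,0]>1.8*c[...,1]); m2=blobs(m,(265,175,310,205),1); print('orange',m2)
W=geom([.5532,-.0283,-.134])
for t,r in((0,0),(0,.1),(0,.2),(.03,0),(.03,.1),(.06,0)):
    g,h,b=lever(t,r); print(t,r,'grip',proj(S,W(g)).round(1),'bar',proj(S,W(b)).round(1),b.round(4))
print('grip obs',170/3+220,158/3+130)
E
```

```text
orange (array([[286.32758621, 192.67241379]]), array([58], dtype=int32))
0 0 grip [[276.4 181.7]] bar [[286.  191.8]] [0.0044 0.     0.1857]
0 0.1 grip [[276.4 181.7]] bar [[285.9 189.8]] [0.005  0.     0.1922]
0 0.2 grip [[276.4 181.7]] bar [[285.8 187.6]] [0.005  0.     0.1987]
0.03 0 grip [[276.9 181.7]] bar [[286.6 192.7]] [0.009  0.     0.1855]
0.03 0.1 grip [[276.9 181.7]] bar [[286.6 190.7]] [0.0099 0.     0.1919]
0.06 0 grip [[277.4 181.8]] bar [[287.2 193.6]] [0.0137 0.     0.1852]
grip obs 276.6666666666667 182.66666666666666
```

Request:
{"name": "arm_command", "arguments": {
  "travel": [
    [0,0,0.0275],
    [0,0,0.0275],
    [0,0,0.0275],
    [0,0,0.0275],
    [0,0,0.0275],
    [0,0,0],
    [-0.01,0,0],
    [-0.01,0,0],
    [-0.01,0,0],
    [-0.01,0,0]
  ],
  "turn": [
    [0,0,0],
    [0,0,0],
    [0,0,0],
    [0,0,0],
    [0,0,0],
    [0,0,0],
    [0,0,0],
    [0,0,0],
    [0,0,0],
    [0,0,0]
  ],
  "claw": [-1,-1,-1,-1,-1,-1,-1,-1,-1,-1]
}}

```text
time_s: 8.05
position: [0.458, -0.0149, 0.193]
orientation: [[-0.991, 0.133, 0.001], [0.133, 0.991, 0.0], [-0.001, 0.0, -1.0]]
contact_force: [-0.7, 0.8, -0.0]
width: 0.0006
finger_force: 0.0
```

Request:
{"name": "arm_command", "arguments": {
  "travel": [
    [-0.01,0,0],
    [-0.01,0,0]
  ],
  "turn": [
    [0,0,0],
    [0,0,0]
  ],
  "claw": [-1,-1]
}}

```text
time_s: 8.25
position: [0.4657, -0.0161, 0.1923]
orientation: [[-0.991, 0.133, -0.003], [0.133, 0.991, 0.0], [0.003, -0.0, -1.0]]
contact_force: [-5.2, -0.2, 3.8]
width: 0.0007
finger_force: 2.8
```

```bash
python3 d.py -.008 0 .168 8
```

```text
local now [-0.0884  0.0004] tip 0.1673 F [-5.25 -0.21  3.83] t 8.25 w 0.0007049276052940266
per row [-0.0201 -0.0001 -0.0002] turn total [-0.003 -0.038  0.007]
```

Request:
{"name": "arm_command", "arguments": {
  "travel": [
    [-0.012,0,0],
    [-0.015,0,0],
    [-0.016,0,0],
    [-0.016,0,0],
    [-0.016,0,0],
    [-0.016,0,0],
    [-0.016,0,0],
    [-0.016,0,0],
    [-0.014,0,0],
    [0,0,0]
  ],
  "turn": [
    [0,0,0],
    [0,0,0],
    [0,0,0],
    [0,0,0],
    [0,0,0],
    [0,0,0],
    [0,0,0],
    [0,0,0],
    [0,0,0],
    [0,0,0]
  ],
  "claw": [-1,-1,-1,-1,-1,-1,-1,-1,-1,-1]
}}

```text
time_s: 9.25
position: [0.5362, -0.0256, 0.1924]
orientation: [[-0.991, 0.133, 0.002], [0.133, 0.991, -0.0], [-0.002, 0.0, -1.0]]
contact_force: [-0.4, 0.7, -0.9]
width: 0.0001
finger_force: 0.0
```

```bash
python3 d.py 0.0034 0 .168 3; python3 - <<'E'
from workcell import eyes
from fit import *
import pickle
o=eyes.snapshot('scene'); pickle.dump({'scene':o},open('p2.pkl','wb'))
a=cv2.resize(o['color'][160:240,250:350],None,fx=7,fy=7,interpolation=2)
cv2.imwrite('pics/s5.png',cv2.convertScaleAbs(a,alpha=1.7)[:,:,::-1])
c=o['color'].astype(int)
m=(c[...,0]>90)&(c[...,0]>1.8*c[...,2])&(c[...,0]>1.8*c[...,1]); print(blobs(m,(265,175,315,225),1))
W=geom([.5532,-.0283,-.134])
for t in(.4,.5,.54,.58,.62,.66,.7):
    g,h,b=lever(t,0); u=np.array([np.sin(t-.45),0,np.cos(t-.45)]); p=u*.103+[0,0,.03]
    print(t,'bar',proj(o,W(b)).round(1),'grip',proj(o,W(g)).round(1),'ptr ends',proj(o,W([p+[0,.033,0],p-[0,.033,0]])).round(1).tolist(),g.round(4))
E
```

```text
local now [-0.0172  0.0004] tip 0.1674 F [-0.42  0.66 -0.87] t 9.25 w 0.00013936195606084725
per row [-0.0137 -0.0003 -0.0004] turn total [0.002 0.02  0.003]
(array([[296.71428571, 213.04081633]]), array([49], dtype=int32))
0.4 bar [[294.8 207.4]] grip [[284.1 186.7]] ptr ends [[297.0, 204.2], [274.3, 209.9]] [-0.0082  0.      0.1948]
0.5 bar [[296.9 212.5]] grip [[286.3 189.5]] ptr ends [[298.4, 206.0], [275.6, 211.7]] [0.0082 0.     0.1948]
0.54 bar [[297.8 214.7]] grip [[287.2 190.8]] ptr ends [[299.0, 206.8], [276.1, 212.6]] [0.0148 0.     0.1943]
0.58 bar [[298.6 216.9]] grip [[288.1 192.2]] ptr ends [[299.6, 207.7], [276.6, 213.5]] [0.0214 0.     0.1936]
0.62 bar [[299.5 219.1]] grip [[289.1 193.6]] ptr ends [[300.2, 208.6], [277.2, 214.5]] [0.0279 0.     0.1926]
0.66 bar [[300.3 221.4]] grip [[290.  195.2]] ptr ends [[300.8, 209.6], [277.7, 215.5]] [0.0344 0.     0.1914]
0.7 bar [[301.1 223.7]] grip [[291.  196.9]] ptr ends [[301.3, 210.6], [278.2, 216.5]] [0.0408 0.     0.1899]
```

View pics/s5.png

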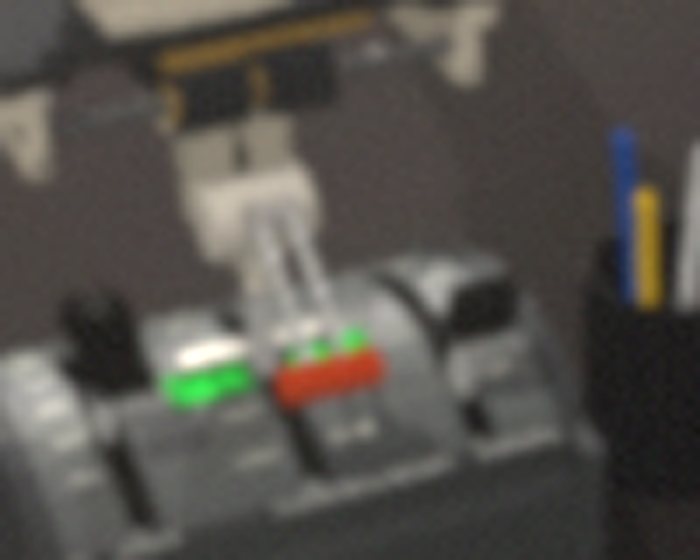

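The pointer (205,350) sits just rearward of the green band (205,385), which means thrust is about 0.50. It needs about 20 mm more at the grip.

Request:
{"name": "arm_command", "arguments": {
  "travel": [
    [-0.008,0,0],
    [-0.009,0,0],
    [-0.009,0,0],
    [-0.008,0,0],
    [-0.007,0,0],
    [0,0,0]
  ],
  "turn": [
    [0,0,0],
    [0,0,0],
    [0,0,0],
    [0,0,0],
    [0,0,0],
    [0,0,0]
  ],
  "claw": [-1,-1,-1,-1,-1,-1]
}}

```text
time_s: 9.9
position: [0.5552, -0.0281, 0.1921]
orientation: [[-0.991, 0.133, -0.0], [0.133, 0.991, -0.0], [0.0, -0.0, -1.0]]
contact_force: [-1.8, 0.0, -1.3]
width: 0.0003
finger_force: 0.8
```

```bash
python3 d.py 0.0034 0 .168 1; python3 - <<'E'
from workcell import eyes
from fit import *
o=eyes.snapshot('scene')
a=cv2.resize(o['color'][160:240,250:350],None,fx=7,fy=7,interpolation=2)
cv2.imwrite('pics/s6.png',cv2.convertScaleAbs(a,alpha=1.7)[:,:,::-1])
c=o['color'].astype(int)
m=(c[...,0]>90)&(c[...,0]>1.8*c[...,2])&(c[...,0]>1.8*c[...,1]); print(blobs(m,(265,175,315,230),1))
E
```

```text
local now [0.002  0.0004] tip 0.1671 F [-1.81  0.03 -1.35] t 9.9 w 0.00029708786379386453
per row [-0.0028 -0.0009 -0.0018] turn total [-0.    -0.003  0.005]
(array([[299.828125, 219.40625 ]]), array([64], dtype=int32))
```

View pics/s6.png

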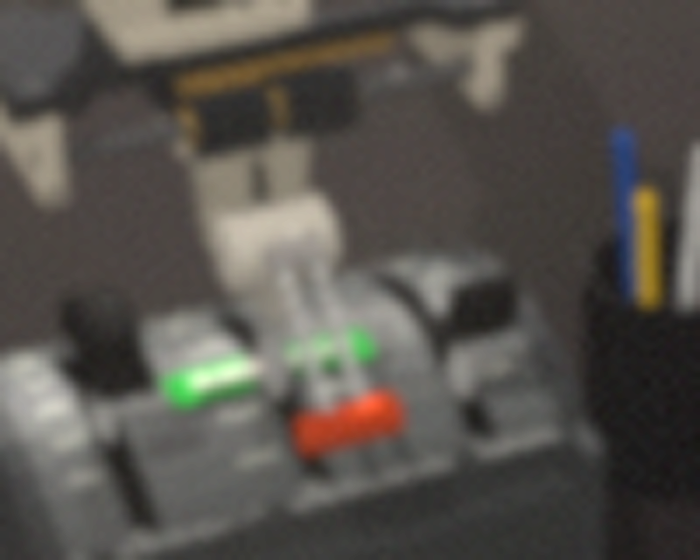

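The pointer lies in the middle of the green band (225,375), and the bar pixel gives about 0.62. I'll back the hand away and recheck with it clear.

Request:
{"name": "arm_command", "arguments": {
  "travel": [
    [0.02,0,0],
    [0.04,0,0],
    [0.06,0,0],
    [0.06,0,0],
    [0.04,0,0],
    [0,0,-0.06],
    [0,0,-0.08],
    [0,0,-0.06],
    [0,0,0],
    [0,0,0]
  ],
  "turn": [
    [0,0,0],
    [0,0,0],
    [0,0,0],
    [0,0,0],
    [0,0,0],
    [0,0,0],
    [0,0,0],
    [0,0,0],
    [0,0,0],
    [0,0,0]
  ],
  "claw": [-1,-1,-1,-1,-1,-1,-1,-1,-1,-1]
}}

```text
time_s: 10.95
position: [0.4464, -0.0134, 0.2934]
orientation: [[-0.991, 0.133, 0.004], [0.133, 0.991, -0.0], [-0.004, 0.0, -1.0]]
contact_force: [0.6, -0.5, -0.6]
width: 0.0003
finger_force: 0.0
```

```bash
python3 d.py 0.0034 0 .168 1; python3 - <<'E'
from workcell import eyes
from fit import *
o=eyes.snapshot('scene')
a=cv2.resize(o['color'][160:240,250:350],None,fx=7,fy=7,interpolation=2)
cv2.imwrite('pics/s7.png',cv2.convertScaleAbs(a,alpha=1.7)[:,:,::-1])
c=o['color'].astype(int)
m=(c[...,0]>90)&(c[...,0]>1.8*c[...,2])&(c[...,0]>1.8*c[...,1]); print(blobs(m,(265,175,315,230),1))
E
```

```text
local now [-0.1078  0.0005] tip 0.2684 F [ 0.64 -0.53 -0.58] t 10.95 w 0.00030682657348831685
per row [-0.2217 -0.0012  0.2017] turn total [0.005 0.041 0.006]
(array([[300.01515152, 219.40909091]]), array([66], dtype=int32))
```

View pics/s7.png

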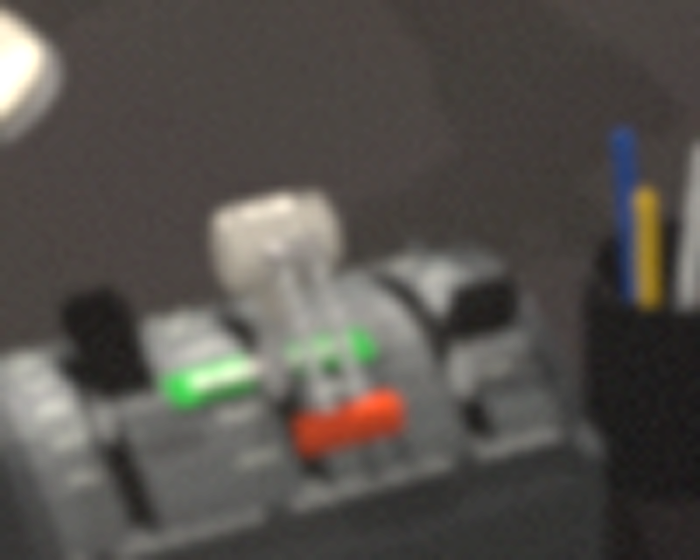

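With the hand clear, the pointer is still inside the green band (225,375) and the reverser is still down (350,422).

```bash
python3 -c "
from workcell import job
print(job.job_done())"
```

```text
the job is handed in; nothing more can be done
None
```

The job is handed in: I folded the reverser down onto its stop, then pushed the thrust lever until its pointer stood in the green climb band (about 0.62 rad by camera), the hand is off the levers, and nothing else was seen to move.

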